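Load the nesting bowls into the press-to-run spice grinder and hold it running

ROBOT

A 7-joint arm with a two-finger parallel gripper is mounted at the origin on a cart in front of the work surface, level with it; the furniture and walls round the work are solid. World frame = base frame: x ahead of the robot, y to its left, z up, the work surface at z = 0. Lengths are in m, angles in rad, forces in N, time in s.
With the tool pointing down it reaches from about 0.35 to 0.9 m from the base axis. Payload 19.9 kg.
Tool frame: the origin (TCP) lies on the centre line of the jaws, within the pads' length; the fingertips stand 8 mm ahead of it and the grasp point (between the pads) lies 11 mm behind it (robot.finger_overhang is the distance from the TCP to the fingertips, in m); z points along the fingers, y is the line along which they close (so a half turn about z gives the same grasp; the last joint's range is limited). The gripper opens to 85 mm and grips with 20 to 120 N. Pads are 22 mm wide; open, the fingers measure 114 mm over their backs; the gripper's body (76 mm by 85 mm) begins 54 mm behind the grasp point. The pads swing forward as they close: fully open they stand 13 mm farther back than shut.
Start: joints at [1.167, 0.417, -0.01, 1.614, 0.005, 1.111, -0.053], TCP at [0.221, -0.585, 0.239] pointing down, gripper open.
Joint ranges: [-2.81, 2.81], [-0.39, 2.02], [-1.27, 1.25], [0.06, 2.57], [-1.19, 4.33], [0.19, 2], [-2.82, 2.82]. Speed limits (rad/s): [1.89, 1.89, 2.39, 2.39, 3.01, 3.01, 3.01].

INTERFACE

Orientations are given as a rotation vector (axis times angle).
In Python, from workcell import robot gives the robot as it stands.
- The arm moves only by the tool step_arm, never from a script. Its argument "commands" is a list of rows, each a list of 7 numbers: the shift along the tool's x, y, z in units of 25 mm (1.0 is 25 mm), then the turn, a rotation vector about the tool's x, y, z in rad, then the opening, from -1 (shut) to 1 (fully open). A call has 1 to 5 rows; each row is the pose to reach, as a shift and turn from the pose commanded when the call began, along the tool's axes at that moment; what a row does not reach only later rows make up. A row lasts 1/12 s, in which the tool goes at most 41.7 mm and 7.16 degrees, less where a joint would pass 70% of its speed; a pose out of reach is approached as far as the arm can. A call with a gripper value outside its range is refused whole. The fingers move at their own pace and stop on an object; "force" is the grip in N (left out, the last holds). Time passes only in rows, so rows that repeat a pose let the fingers close. It gives the time, the measured TCP pose, the force, the opening and the grip force at its end, in the units of the state.
- robot.get_state(): the state, without advancing time (a new reading comes with each control period).
- robot.get_image(name): name is "scene" or "side" or "wrist"; returns the picture (480x640x3 uint8, blue, green, red); there is no depth.
- robot.camera_model(name): a dict with "K" (3x3 intrinsics, pixels), "R" (3x3) and "t" (3): a world point X has camera coordinates R X + t. Camera axes: x right, y down, z forward; pixel columns grow to the right and rows downward; lengths in m; the calibration is good to about 2 mm. A picture is of the moment at which its call begins: read the wrist's pose just before it. camera_model takes no time and is no camera call; for the wrist camera it gives the pose at the moment of the call.
- robot.sign_off(): hands the job in; it is judged then, once.
The state is a dict: "t": time; "joint_pos": joint angles; "joint_velocities": joint speeds; "joint_torque": joint torques, N m; "eef_pos": TCP position; "tool_rot": TCP orientation; "wrist_force": force on the tool from outside, world axes, zero at the start; "moment": the same for the moment, N m; "opening": finger opening in m; "grip_force": force on a finger pad.
Only numpy, scipy, OpenCV 4.12 (cv2) and the standard library are available. Lean on these libraries where they do the work, as an engineer would, in place of code of your own. Each camera call takes 0.05 s, during which the arm holds its last target. There are 200 camera calls.

TASK

Get the spice grinder on the worktop running a small batch: seat the big steel bowl in the grinder's well, hang the small flanged bowl inside it by its flange, and fit the clear cover over them with its lug in the slot of the grinder's rim. Then press the cover straight down until the spring-loaded collar under it is fully down, firmly but without forcing it, and finish while still holding it down, as the grinder runs only as long as it is pressed. Leave the spice jar, the salt shaker and the tumbler where they are.

Things in the scene. Friction and masses are not known exactly. Their poses are not given: they have to be found in the camera images.
- grinder: Round blade grinder fixed to the worktop: steel housing, black plinth, 116 mm across, 78 mm high. Origin: centre of its underside, z up. In its middle an open round well, round that a groove with the sprung collar, round that a fixed black rim, 95 mm inside and 113 mm outside diameter, top at 78 mm, cut by one slot on the grinder's own -x side (a small white lamp below it)
- grinder_well (a point): Centre of the well's floor, 24 mm above the grinder's underside. The well is 66 mm across; its wall, 71 mm across outside, rises to 72 mm above the grinder's underside
- grinder_slot (a point): Middle of the 24 mm wide slot in the rim, at the height of the rim's top (78 mm), 52 mm from the grinder's axis on its -x side
- collar (a joint): Travel of the sprung grey collar (ring, 74 mm inside and 92 mm outside diameter): 0 m when up, its top 74 mm above the grinder's underside; grows as it is pressed down; 0.007 m at its stop. Pressing it takes 3 N at first, 10 N at the stop; it springs back when let go. The cover's own weight does not move it
- collar_top (a point): Centre of the collar's top face, on the grinder's axis; moves with the collar
- big_bowl: Plain steel bowl, loose, upright: cylinder 60 mm across outside, 55.6 mm inside, 80 mm high, foot tapered to 54 mm; inside, a thin drive shaft on its axis up to 43 mm. Origin: centre of its underside, z up. Seated on the well's floor its rim is 104 mm above the grinder's underside
- small_bowl: Small steel bowl, loose, upright: 49 mm across, 61 mm high, foot tapered to 40 mm; a thin flange, 62 mm across, from 34 to 37 mm above its underside; above it 24 mm of plain wall to hold. Origin: centre of its underside, z up. Hung with the flange on the big bowl's rim, its underside is 46 mm above the big bowl's
- cover: Clear, slightly milky cover, 0.10 to 0.17 kg, loose, on its open end: skirt 87 mm across outside, 79 mm inside, 76 mm high. Origin: centre of the skirt's lower edge, z up. Fitted, the skirt stands on the collar between well wall and rim, its lower edge 74 mm above the grinder's underside, 67 mm when fully pressed. With the lug not in the slot it rests on the rim and cannot press the collar
- cover_knob (a point): Centre of the top of the cover's black round knob, 54 mm in diameter, which reaches from 76 to 106 mm above the skirt's lower edge
- cover_lug (a point): Lower end of the cover's one black lug, 14 mm wide, on the cover's own -x side: it stands out to 53 mm from the axis and runs from the skirt's lower edge up to 52 mm; this point is 52 mm from the axis. In the slot it has about 5 mm (6 degrees) of play either way
- spice_jar: Bystander: glass spice jar with a screw cap, 44 mm across, 99 mm high; origin centre of its underside
- salt: Bystander: salt shaker, 44 mm across, 90 mm high; origin centre of its underside
- tumbler: Bystander: small drinking glass, 48 mm across at the rim, 61 mm high; origin centre of its underside
There are look-alikes about, which are no part of the job. What is shaped like the small_bowl but purple is not meant.

How it is judged:
By the outcome, as a careful person would: the job done as asked, in the order asked, and still so for the second after the job is handed in, while the arm keeps its last pose, push and grip.
It also fails if it takes over 69 s, if anything falls off the work surface, if the arm or the gripper's body presses on something with over 40 N, if the wrist force passes 120 N, or if a joint passes its speed limit or range.

## Working session

There is one attempt and no reset: what is moved stays moved. The work goes in short steps, Python scripts to look and compute and a tool call to move; the robot and the scene stay as the last step left them, time stands still between calls to the robot, and variables do not carry over. Pictures are saved under pics/ and viewed, at most 10 in all, crops included, and the job is handed in when it is done.

Besides the shell and the picture viewer there is one more tool, called in YAML: its name, and indented under it one key for each argument. step_arm: Moves the arm, as the interface text tells. Its arguments: {"type":"object","properties":{"commands":{"type":"array"},"force":{"type":"number"}},"required":["commands"]}

```bash
ls; mkdir -p pics
python3 - <<'E'
from workcell import robot
import cv2,numpy as np
s=robot.get_state();print(s)
for n in("scene","side"):
    cv2.imwrite(f"pics/{n}0.png",robot.get_image(n));m=robot.camera_model(n);print(n,m,(-m["R"].T@m["t"]))
print(robot.camera_model("wrist"),robot.finger_overhang)
E
```

```text
pics
{'t': 0.0, 'joint_pos': array([ 1.16753118,  0.41798497, -0.0103136 ,  1.61424419,  0.00472473,
        1.11066277, -0.0530005 ]), 'joint_velocities': array([ 1.11011573e-03,  4.52511643e-05, -6.27341392e-04, -3.39146689e-04,
       -5.88287472e-04, -4.27644401e-05,  7.12474157e-04]), 'joint_torque': array([-3.22066962e-04, -8.64452720e+01,  6.78077023e-01, -4.34897983e+01,
        1.89898949e-02,  7.34623696e-03, -8.21594858e-05]), 'eef_pos': array([ 0.22106407, -0.58420991,  0.23862392]), 'tool_rot': array([-3.08912021e+00, -5.64988700e-01,  5.31596659e-04]), 'wrist_force': array([0.56206287, 0.11303817, 0.71090736]), 'moment': array([ 0.01291249,  0.04541458, -0.01734528]), 'grip_force': 0.0, 'opening': 0.08582986616870517}
scene {'K': array([[595.75076888,   0.        , 321.36885501],
       [  0.        , 595.75076888, 231.70575471],
       [  0.        ,   0.        ,   1.        ]]), 'R': array([[-0.63200978, -0.77471667,  0.01943498],
       [-0.31776424,  0.23619389, -0.9182801 ],
       [ 0.70681648, -0.58653774, -0.3954541 ]]), 't': array([0.57218201, 0.17397472, 1.02
[... 159 characters left out ...]
,
       [  0.        ,   0.        ,   1.        ]]), 'R': array([[-0.00898342, -0.99979081, -0.01837468],
       [-0.74215698,  0.01898133, -0.66995725],
       [ 0.67016588,  0.00761839, -0.74217225]]), 't': array([0.30893658, 0.43603209, 0.97837826])} [-0.32929616  0.29314181  1.02392467]
{'K': array([[395.96497217,   0.        , 323.59874198],
       [  0.        , 395.96497217, 240.12075311],
       [  0.        ,   0.        ,   1.        ]]), 'R': array([[ 3.54925032e-01, -9.34894732e-01, -2.47929592e-04],
       [-8.84639532e-01, -3.35931816e-01,  3.23361583e-01],
       [-3.02392328e-01, -1.14549792e-01, -9.46275449e-01]]), 't': array([-0.62524129, -0.0427177 ,  0.38071554])} 0.008
```

View pics/scene0.png

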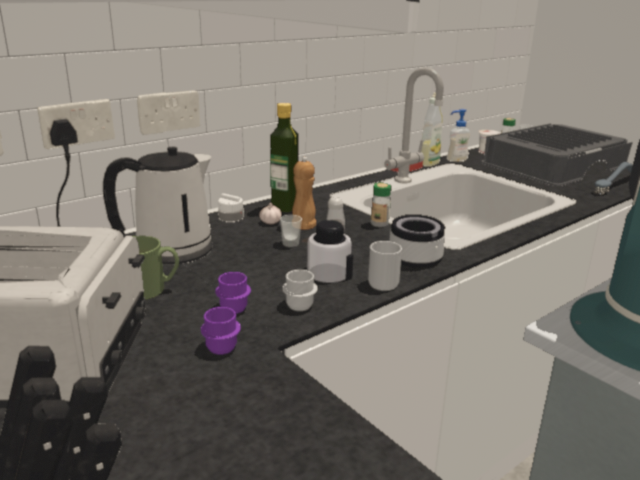

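View pics/side0.png

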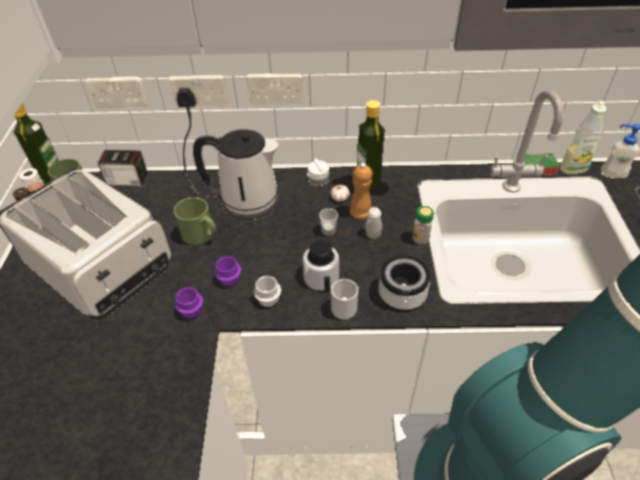

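Run:
```python
import cv2,numpy as np
a=cv2.imread("pics/side0.png")[232:324,237:437];b=cv2.imread("pics/scene0.png")[208:316,272:472]
r=lambda i:cv2.resize(i,None,fx=3,fy=3,interpolation=cv2.INTER_CUBIC)
cv2.imwrite("pics/crop0.png",np.vstack([r(a),r(b)]))
```

```text
(no output)
```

View pics/crop0.png

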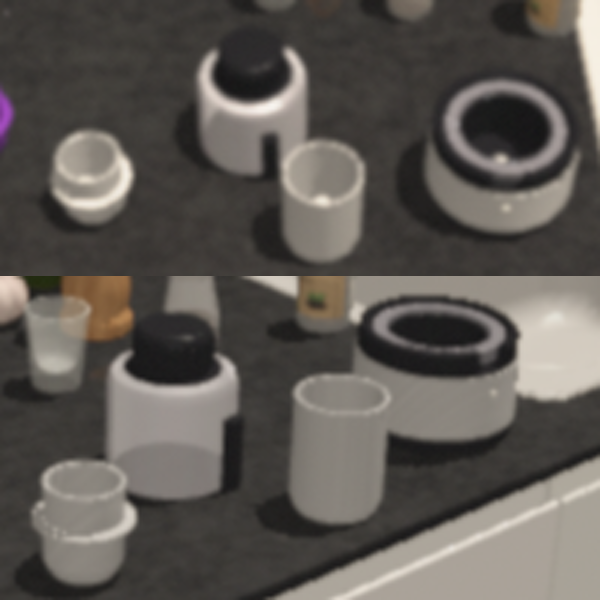

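```bash
cat > h.py <<'E'
import cv2,numpy as np
from scipy.optimize import least_squares
from workcell import robot
def proj(m,P):
    p=np.atleast_2d(P)@m["R"].T+m["t"]; p=p@m["K"].T; return p[:,:2]/p[:,2:]
def ray(m,u,v,z):
    d=m["R"].T@np.linalg.solve(m["K"],[u,v,1]);c=-m["R"].T@m["t"];return c+d*(z-c[2])/d[2]
A=np.linspace(0,2*np.pi,180)
def circ(x,y,z,d): return np.c_[x+d/2*np.cos(A),y+d/2*np.sin(A),np.full(180,z)]
def bbox(p): return np.r_[p.min(0),p.max(0)]
E
python3 - <<'E'
from h import *
S=robot.camera_model("side");C=robot.camera_model("scene")
sf=lambda x,y:np.array([237+x/3,232+y/3]);cf=lambda x,y:np.array([272+x/3,208+(y-276)/3])
# name: z,d,side bbox l,t,r,b; scene bbox
F=dict(small=(.061,.049,(54,130,121,184),(41,461,127,503)),
 big=(.080,.060,(281,141,365,205),(293,374,391,414)),
 grinder=(.078,.113,(434,75,578,188),(357,296,519,375)),
 knob=(.09,.054,(214,38,292,100),(131,325,219,380)))
for n,(z,d,a,b) in F.items():
    a=np.r_[sf(*a[:2]),sf(*a[2:])];b=np.r_[cf(*b[:2]),cf(*b[2:])]
    ra=lambda q:bbox(proj(S,circ(q[0],q[1],z,d)))-a
    rb=lambda q:bbox(proj(C,circ(q[0],q[1],z,d)))-b
    for nm,f in(("side",ra),("scene",rb),("both",lambda q:np.r_[ra(q),rb(q)])):
        o=least_squares(f,[.5,.2]);print(n,nm,o.x.round(4),np.round(o.fun,1), np.round(np.hypot(*o.x),3))
for n,p,z in(("lug0 side",sf(270,174),0.0),("lug top side",sf(270,134),.052),("lamp side",sf(507,208),.05),("slot side",sf(507,170),.078)): print(n,ray(S,*p,z).round(4))
for n,p,z in(("lug0",cf(231,489),0.0),("lugtop",cf(232,416),.052),("lamp",cf(493,393),.05),("slot",cf(488,352),.078)): print(n,ray(C,*p,z).round(4))
s=robot.get_state();from scipy.spatial.transform import Rotation as R
print(R.from_rotvec(s["tool_rot"]).as_matrix().round(3))
m=robot.camera_model("wrist");print(R.from_rotvec(s["tool_rot"]).as_matrix().T@(-m["R"].T@m["t"]-s["eef_pos"]))
E
```

```text
small side [0.4373 0.4267] [ 0.6  0.7 -0.6 -0.7] 0.611
small scene [0.4399 0.4303] [ 0.5  0.6 -0.5 -0.5] 0.615
small both [0.4395 0.4289] [-0.3 -0.  -1.4 -1.4  1.3  0.5  0.2 -0.7] 0.614
big side [0.403  0.2468] [ 0.6  0.1 -0.6 -0.1] 0.473
big scene [0.4081 0.2486] [ 0.5  0.1 -0.5 -0. ] 0.478
big both [0.4061 0.2482] [-0.1 -1.  -1.3 -1.2  1.4  0.4  0.4  0.3] 0.476
grinder side [0.4427 0.1054] [-0.8 -0.3  0.8  0.2] 0.455
grinder scene [0.4408 0.1231] [-0.6  2.7  0.6 -2.4] 0.458
grinder both [0.446  0.1103] [-3.1 -1.3 -1.5 -1.   1.9  0.6  2.6 -4.8] 0.459
knob side [0.499  0.2978] [ 1.5  1.8 -1.5 -1.7] 0.581
knob scene [0.504 0.307] [ 0.9  3.9 -0.9 -3.5] 0.59
knob both [0.5041 0.3022] [-0.3  0.3 -3.4 -3.3  2.7  3.3  0.9 -4.1] 0.588
lug0 side [0.4645 0.2858 0.    ]
lug top side [0.4639 0.2855 0.052 ]
lamp side [0.3892 0.1079 0.05  ]
slot side [0.4037 0.109  0.078 ]
lug0 [0.4654 0.2879 0.    ]
lugtop [0.4687 0.2867 0.052 ]
lamp [0.3923 0.1175 0.05  ]
slot [0.3996 0.1182 0.078 ]
[[ 0.935  0.354 -0.   ]
 [ 0.354 -0.935  0.001]
 [-0.    -0.001 -1.   ]]
[ 0.08330716  0.00041087 -0.13522465]
```

step_arm:
  commands:
    - [13.3, -9.2, -2.4, 0, 0, 0, 1]
    - [13.3, -9.2, -2.4, 0, 0, 0, 1]
    - [13.3, -9.2, -2.4, 0, 0, 0, 1]
    - [13.3, -9.2, -2.4, 0, 0, 0, 1]
    - [13.3, -9.2, -2.4, 0, 0, 0, 1]

```text
t: 0.52
eef_pos: [0.3388, -0.413, 0.2699]
tool_rot: [-3.09, -0.565, 0.001]
wrist_force: [0.3, 0.0, 0.6]
opening: 0.0856
grip_force: 0.0
```

step_arm:
  commands:
    - [8.9, -10, 0, 0, 0, 0, 1]
    - [8.9, -10, 0, 0, 0, 0, 1]
    - [8.9, -10, 0, 0, 0, 0, 1]
    - [8.9, -10, 0, 0, 0, 0, 1]
    - [8.9, -10, 0, 0, 0, 0, 1]

```text
t: 0.93
eef_pos: [0.4128, -0.2183, 0.2698]
tool_rot: [3.09, 0.565, -0.0]
wrist_force: [2.8, -0.7, 0.4]
opening: 0.0856
grip_force: 0.0
```

step_arm:
  commands:
    - [6.3, -17.6, 0, 0, 0, 0, 1]
    - [6.3, -17.6, 0, 0, 0, 0, 1]
    - [6.3, -17.6, 0, 0, 0, 0, 1]
    - [6.3, -17.6, 0, 0, 0, 0, 1]
    - [6.3, -17.6, 0, 0, 0, 0, 1]

```text
t: 1.35
eef_pos: [0.4082, -0.0101, 0.2699]
tool_rot: [3.09, 0.565, -0.0]
wrist_force: [1.7, 0.1, -0.5]
opening: 0.0851
grip_force: 0.0
```

step_arm:
  commands:
    - [3.0, -3.9, 0, 0, 0, 0, 1]
    - [3.0, -3.9, 0, 0, 0, 0, 1]
    - [3.0, -3.9, 0, 0, 0, 0, 1]
    - [3.0, -3.9, 0, 0, 0, 0, 1]
    - [3.0, -3.9, 0, 0, 0, 0, 1]

```text
t: 1.77
eef_pos: [0.4444, 0.1075, 0.2695]
tool_rot: [-3.088, -0.571, 0.001]
wrist_force: [-0.3, -0.7, -0.7]
opening: 0.0855
grip_force: 0.0
```

```bash
cat >> h.py <<'E'
def snap(n):
    import json
    m=robot.camera_model("wrist");i=robot.get_image("wrist");cv2.imwrite(f"pics/{n}.png",i)
    json.dump({k:np.asarray(v).tolist() for k,v in m.items()},open(f"pics/{n}.json","w"))
    print(robot.get_state()["eef_pos"].round(4))
def model(n):
    import json
    return {k:np.array(v) for k,v in json.load(open(f"pics/{n}.json")).items()}
E
python3 -c "
from h import *
snap('w1')"
```

```text
[0.4443 0.106  0.2695]
```

step_arm:
  commands:
    - [0.6, -5.8, 1.0, 0, 0, 0, 1]
    - [0.6, -5.8, 1.0, 0, 0, 0, 1]
    - [0.6, -5.8, 1.0, 0, 0, 0, 1]
    - [0.6, -5.8, 1.0, 0, 0, 0, 1]
    - [0.6, -5.8, 1.0, 0, 0, 0, 1]

```text
t: 2.23
eef_pos: [0.4054, 0.2496, 0.2443]
tool_rot: [-3.088, -0.571, 0.002]
wrist_force: [0.1, -0.7, -1.1]
opening: 0.0852
grip_force: 0.0
```

```bash
python3 -c "
from h import *
snap('w2')
cv2.imwrite('pics/w12.png',np.hstack([cv2.resize(cv2.imread(f'pics/w{i}.png')[:, :],(400,300)) for i in (1,2)]))
a=cv2.imread('pics/w1.png');b=cv2.imread('pics/w2.png')
cv2.imwrite('pics/w12.png',np.hstack([a[:,120:520],b[:,120:520]]))
"
```

```text
[0.4065 0.2473 0.2444]
```

View pics/w12.png

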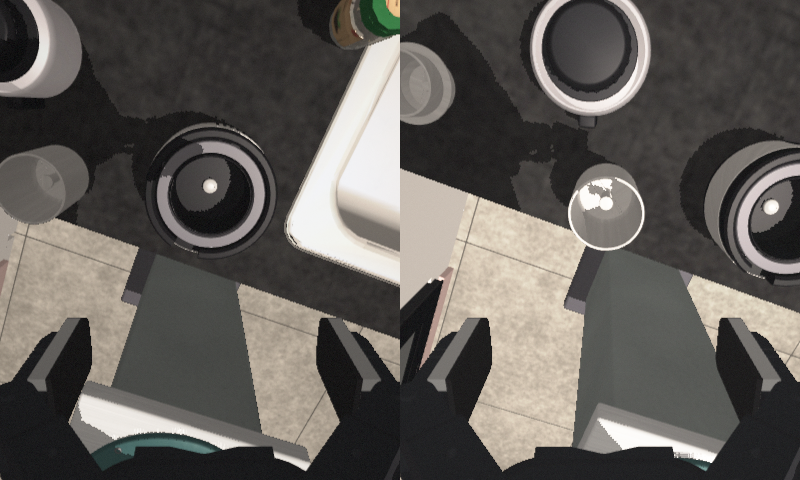

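Run:
```python
from h import *
def fit(n,z,d,b):
    m=model(n);b=np.array(b,float)
    o=least_squares(lambda q:bbox(proj(m,circ(q[0],q[1],z,d)))-b,[.44,.2]);print(n,z,o.x.round(4),o.fun.round(1));return o.x
fit('w1',.074,.092,(277,138,383,236))
fit('w1',.078,.113,(266,126,396,259))
fit('w2',.080,.060,(288,165,365,250))
fit('w2',.106,.050,(263,0,350,86))
fit('w2',.0,.087,(252,0,370,117))
a=cv2.imread('pics/w1.png')[115:265,255:405];b=cv2.imread('pics/w2.png')[0:150,240:390]
cv2.imwrite('pics/c2.png',cv2.resize(np.hstack([a,b]),None,fx=2.66,fy=2.66,interpolation=cv2.INTER_CUBIC))
```

```text
w1 0.074 [0.4607 0.1074] [-1.4 -4.3  1.4  5.3]
w1 0.078 [0.4567 0.105 ] [-2.4  0.4  2.4 -0.2]
w2 0.08 [0.4129 0.2494] [-0.1  4.7  0.1 -5.3]
w2 0.106 [0.5128 0.3016] [ 3.4 -1.4 -3.4  1.3]
w2 0.0 [0.514  0.3024] [ 9.3  3.5 -9.3 -4.8]
```

View pics/c2.png

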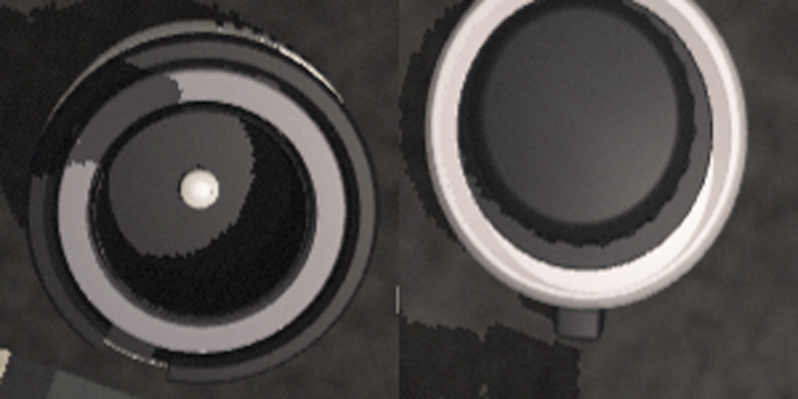

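Run:
```python
from h import *
def fit(n,z,d,b,free=False):
    m=model(n);b=np.array([np.nan if v is None else v for v in b],float)
    f=lambda q:np.nan_to_num(bbox(proj(m,circ(q[0],q[1],q[2] if free else z,d)))-b)
    o=least_squares(f,[.44,.2]+([z] if free else []));print(n,z,o.x.round(4),o.fun.round(1));return o.x
c=lambda x,y:(255+x/2.66,115+y/2.66)
e=lambda x,y:(240+(x-399)/2.66,y/2.66)
for fr in (0,1):
    fit('w1',.074,.092,c(58,68)+c(347,353),fr)
    fit('w1',.078,.113,c(27,32)+c(377,383),fr)
    fit('w2',.080,.060,(288,None,365,250),fr)
    fit('w2',.106,.054,e(478,-99)[:1]+(None,)+e(680,222),fr)
    fit('w2',.076,.079,e(457,-99)[:1]+(None,)+e(714,268),fr)
m=model('w1');print("slot",ray(m,*c(140,352),.078),ray(m,*c(140,352),.074),"pin",ray(m,*c(199,189),.024+.01))
m=model('w2');print("lug",ray(m,*e(578,338),.0),ray(m,*e(578,312),.052))
for n in 'w1','w2':
    m=model(n);print(-m["R"].T@m["t"])
```

```text
w1 0.074 [0.4558 0.1044] [ 0.2  0.3 -0.2 -0.4]
w1 0.078 [0.4563 0.1049] [-1.5 -0.1  1.5  0.3]
w2 0.08 [0.4087 0.2478] [ 0.1  0.  -0.1 -0. ]
w2 0.106 [0.5169 0.3023] [-5.5  0.   5.5  0.4]
w2 0.076 [0.5189 0.3025] [-8.9  0.   8.9  0.8]
w1 0.074 [0.4561 0.1046 0.0757] [-0.1  0.1  0.1 -0.1]
w1 0.078 [0.4556 0.1045 0.0736] [-0.6  0.6  0.6 -0.7]
w2 0.08 [0.409  0.2479 0.0808] [0. 0. 0. 0.]
w2 0.106 [0.5183 0.3044 0.0674] [ 0.  0. -0. -0.]
w2 0.076 [0.5192 0.3045 0.0224] [ 0.  0.  0. -0.]
slot [0.40683271 0.10749861 0.078     ] [0.40541602 0.10713968 0.074     ] pin [0.45656912 0.10529886 0.034     ]
lug [0.45970633 0.28591117 0.        ] [0.46994631 0.28752464 0.052     ]
[0.52253019 0.13681139 0.4046694 ]
[0.48351461 0.27889927 0.37942437]
```

step_arm:
  commands:
    - [0.1, 0, 3.5, 0, 0, 0, 1]
    - [0.1, 0, 5.0, 0, 0, 0, 1]
    - [0.1, 0, 6.3, 0, 0, 0, 1]
    - [0.1, 0, 7.1, 0, 0, 0, 1]
    - [0.1, 0, 7.1, 0, 0, 0, 1]
  force: 40

```text
t: 2.7
eef_pos: [0.4079, 0.244, 0.0627]
tool_rot: [3.088, 0.561, -0.01]
wrist_force: [-0.9, -1.0, -0.5]
opening: 0.0853
grip_force: 0.0
```

step_arm:
  commands:
    - [0, 0, 0, 0, 0, 0, -1]
    - [0, 0, 0, 0, 0, 0, -1]
    - [0, 0, 0, 0, 0, 0, -1]
    - [0, 0, 0, 0, 0, 0, -1]
    - [0, 0, 0, 0, 0, 0, -1]

```text
t: 3.12
eef_pos: [0.4111, 0.248, 0.0696]
tool_rot: [-3.09, -0.564, -0.006]
wrist_force: [-0.1, 0.2, 13.7]
opening: 0.0561
grip_force: 43.7
```

```bash
python3 -c "
from h import *
snap('w3');s=robot.get_state();print(s['opening'],s['grip_force'],s['wrist_force'],s['moment'],s['eef_pos'])
i=robot.get_image('side')[220:340,260:420];
cv2.imwrite('pics/v3.png',np.hstack([cv2.imread('pics/w3.png')[180:480,120:520],cv2.resize(i,(400,300))]))
"
```

```text
[0.4112 0.248  0.0696]
0.05601435113078862 43.677107224102656 [ 0.60531785 -0.21203783 13.88873109] [-0.38159873 -0.11318513 -0.02956642] [0.41115702 0.24798241 0.06963257]
```

View pics/v3.png

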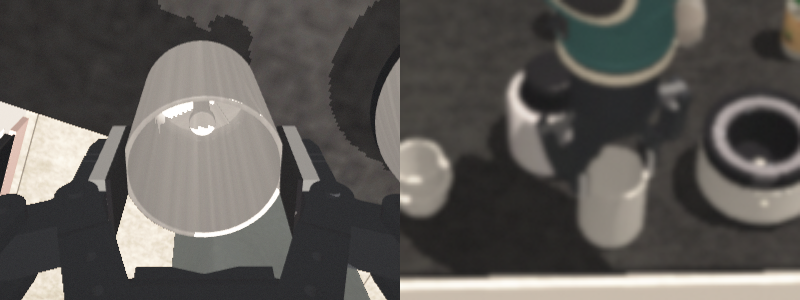

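step_arm:
  commands:
    - [0, 0, -1.2, 0, 0, 0, -1]
    - [0, 0, -2.6, 0, 0, 0, -1]
    - [0, 0, -3.8, 0, 0, 0, -1]
    - [0, 0, -4.6, 0, 0, 0, -1]
    - [0, 0, -4.6, 0, 0, 0, -1]

```text
t: 3.63
eef_pos: [0.4113, 0.2485, 0.1875]
tool_rot: [-3.089, -0.565, -0.012]
wrist_force: [1.4, 0.4, -0.2]
opening: 0.0561
grip_force: 44.3
```

step_arm:
  commands:
    - [-0.1, 1.3, 0, 0, 0, 0, -1]
    - [-0.15, 2.8, 0, 0, 0, 0, -1]
    - [-0.2, 4.3, 0, 0, 0, 0, -1]
    - [-0.25, 5.6, 0, 0, 0, 0, -1]
    - [-0.28, 6.0, 0, 0, 0, 0, -1]

```text
t: 4.05
eef_pos: [0.4574, 0.0999, 0.1827]
tool_rot: [3.09, 0.557, 0.001]
wrist_force: [0.5, -0.8, -1.1]
opening: 0.056
grip_force: 44.2
```

step_arm:
  commands:
    - [0, 0, 0, 0, 0, 0, -1]
    - [0, 0, 0, 0, 0, 0, -1]
    - [0, 0, 0, 0, 0, 0, -1]

```text
t: 4.3
eef_pos: [0.4558, 0.1058, 0.1827]
tool_rot: [-3.09, -0.567, -0.001]
wrist_force: [0.3, 0.2, -2.1]
opening: 0.0565
grip_force: 44.2
```

```bash
python3 -c "
from h import *
snap('w4');s=robot.get_state();print(s['wrist_force'],s['moment'])
i=robot.get_image('side')[190:340,340:460];
cv2.imwrite('pics/v4.png',np.hstack([cv2.imread('pics/w4.png')[80:480,120:520],cv2.resize(i,(320,400))]))
"
```

```text
[0.4558 0.106  0.1826]
[-1.18669073  0.21808899 -0.84955211] [-0.00720263  0.00079037  0.00558652]
```

View pics/v4.png

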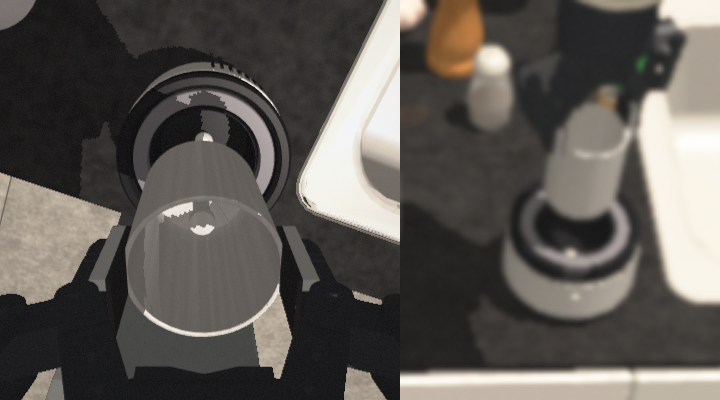

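Run:
```python
from h import *
m=model('w4')
def fit(z,d,b,free):
    b=np.array([np.nan if v is None else v for v in b],float)
    f=lambda q:np.nan_to_num(bbox(proj(m,circ(q[0],q[1],q[2] if free else z,d)))-b)
    o=least_squares(f,[.44,.1]+([z] if free else []));print(z,o.x.round(4),o.fun.round(1))
for fr in (0,1):
    fit(.193,.060,(247,275,401,416),fr)
    fit(.074,.092,(253,166,395,None),fr)
```

```text
0.193 [0.454  0.1043] [-4.6  0.7  4.6 -0.1]
0.074 [0.458  0.1056] [ 0. -0. -0.  0.]
0.193 [0.4518 0.1034 0.189 ] [-2.1  2.4  2.2 -2.7]
0.074 [0.4581 0.1056 0.0741] [-0.  0. -0.  0.]
```

step_arm:
  commands:
    - [0.12, 0.04, 0.7, 0, 0, 0, -1]
    - [0.12, 0.04, 1.4, 0, 0, 0, -1]
    - [0.12, 0.04, 1.9, 0, 0, 0, -1]
    - [0.12, 0.04, 2.3, 0, 0, 0, -1]
    - [0.12, 0.04, 2.5, 0, 0, 0, -1]

```text
t: 4.82
eef_pos: [0.4587, 0.1056, 0.1188]
tool_rot: [-3.09, -0.567, 0.002]
wrist_force: [-0.3, -0.1, -1.2]
opening: 0.0561
grip_force: 44.2
```

step_arm:
  commands:
    - [0, 0, 0.3, 0, 0, 0, -1]
    - [0, 0, 0.6, 0, 0, 0, -1]
    - [0, 0, 0.8, 0, 0, 0, -1]
    - [0, 0, 1.0, 0, 0, 0, -1]
    - [0, 0, 1.0, 0, 0, 0, -1]

```text
t: 5.23
eef_pos: [0.4591, 0.1049, 0.0942]
tool_rot: [-3.09, -0.565, 0.001]
wrist_force: [-1.0, -0.3, -1.4]
opening: 0.0563
grip_force: 44.2
```

step_arm:
  commands:
    - [0, 0, 0.12, 0, 0, 0, -1]
    - [0, 0, 0.12, 0, 0, 0, -1]
    - [0, 0, 0.12, 0, 0, 0, -1]

```text
t: 5.48
eef_pos: [0.4596, 0.1061, 0.0929]
tool_rot: [-3.089, -0.567, -0.002]
wrist_force: [-6.9, 4.7, 19.5]
opening: 0.056
grip_force: 46.0
```

step_arm:
  commands:
    - [0, 0, -0.08, 0, 0, 0, -1]
    - [0, 0, -0.08, 0, 0, 0, 0.6]
    - [0, 0, -0.08, 0, 0, 0, 1]
    - [0, 0, -0.08, 0, 0, 0, 1]
    - [0, 0, -0.08, 0, 0, 0, 1]

```text
t: 5.9
eef_pos: [0.4594, 0.1048, 0.0938]
tool_rot: [-3.09, -0.565, 0.0]
wrist_force: [-0.1, 0.6, -1.3]
opening: 0.0854
grip_force: 0.0
```

step_arm:
  commands:
    - [0, 0, -0.8, 0, 0, 0, 1]
    - [0, 0, -2.0, 0, 0, 0, 1]
    - [0, 0, -3.4, 0, 0, 0, 1]
    - [0, 0, -4.8, 0, 0, 0, 1]
    - [0, 0, -6, 0, 0, 0, 1]

```text
t: 6.32
eef_pos: [0.4592, 0.1051, 0.246]
tool_rot: [-3.09, -0.566, -0.001]
wrist_force: [0.6, 0.2, 0.7]
opening: 0.0853
grip_force: 0.0
```

step_arm:
  commands:
    - [0, 0, 0, 0, 0, 0, 1]
    - [0, 0, 0, 0, 0, 0, 1]

```text
t: 6.48
eef_pos: [0.46, 0.1048, 0.2452]
tool_rot: [3.09, 0.564, 0.004]
wrist_force: [-1.1, -0.5, -0.5]
opening: 0.0853
grip_force: 0.0
```

```bash
python3 -c "
from h import *
snap('w5')"
```

```text
[0.4593 0.1046 0.2439]
```

step_arm:
  commands:
    - [0.5, -1.6, 0, 0, 0, 0, 1]
    - [1.0, -3.2, 0, 0, 0, 0, 1]
    - [1.5, -4.8, 0, 0, 0, 0, 1]
    - [2.0, -6.4, 0, 0, 0, 0, 1]
    - [2.45, -8, 0, 0, 0, 0, 1]

```text
t: 6.95
eef_pos: [0.4451, 0.3143, 0.2424]
tool_rot: [3.09, 0.564, -0.003]
wrist_force: [1.9, -0.5, 0.1]
opening: 0.0851
grip_force: 0.0
```

step_arm:
  commands:
    - [0.5, -1.6, 0, 0, 0, 0, 1]
    - [1.0, -3.2, 0, 0, 0, 0, 1]
    - [1.4, -4.4, 0, 0, 0, 0, 1]
    - [1.4, -4.4, 0, 0, 0, 0, 1]
    - [1.4, -4.4, 0, 0, 0, 0, 1]

```text
t: 7.37
eef_pos: [0.4381, 0.4295, 0.2418]
tool_rot: [3.089, 0.57, -0.005]
wrist_force: [0.3, -0.1, 0.3]
opening: 0.0855
grip_force: 0.0
```

```bash
python3 -c "
from h import *
snap('w6')
a=cv2.imread('pics/w5.png');b=cv2.imread('pics/w6.png')
cv2.imwrite('pics/w56.png',np.hstack([a[:,120:520],b[:,120:520]]))"
```

```text
[0.439  0.428  0.2421]
```

View pics/w56.png

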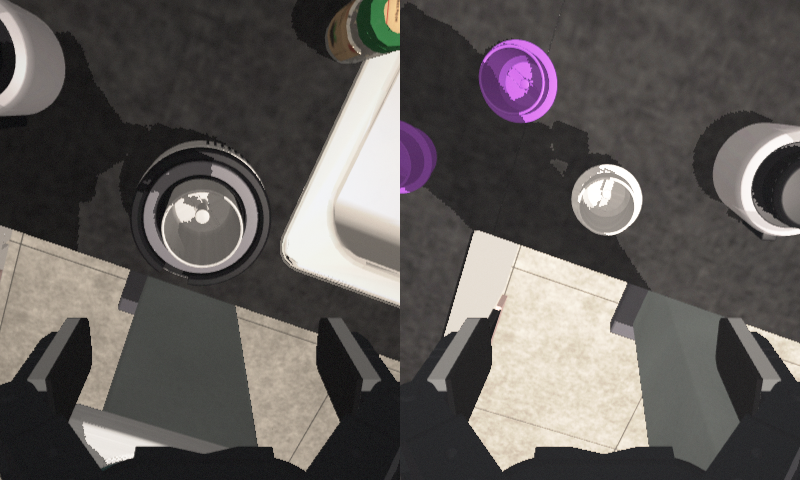

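```bash
cat >> h.py <<'E'
def fit(n,z,d,b,free=False):
    m=model(n);b=np.array([np.nan if v is None else v for v in b],float)
    f=lambda q:np.nan_to_num(bbox(proj(m,circ(q[0],q[1],q[2] if free else z,d)))-b)
    o=least_squares(f,[.44,.2]+([z] if free else []));print(n,z,o.x.round(4),o.fun.round(1));return o.x
E
python3 - <<'E'
from h import *
fit('w5',.104,.060,(280,None,363.5,268.5));fit('w5',.104,.060,(280,None,363.5,268.5),1)
fit('w5',.074,.092,(264,157,378,None))
fit('w6',.037,.062,(291.5,163.5,363,None))
fit('w6',.061,.049,(299,None,360.5,236))
# automatic contour of bright blob in w6
g=cv2.cvtColor(cv2.imread('pics/w6.png'),6);t=(g[140:260,270:385]>95).astype(np.uint8)
n,l,st,c=cv2.connectedComponentsWithStats(t);k=1+st[1:,4].argmax();print(st[k]+[270,140,0,0,0])
E
```

```text
w5 0.104 [0.4567 0.1041] [ 0.7  0.  -0.7 -0.1]
w5 0.104 [0.4585 0.1047 0.1086] [ 0.  0. -0.  0.]
w5 0.074 [0.4597 0.1059] [-0.5  0.   0.5  0. ]
w6 0.037 [0.4437 0.4274] [ 0.4 -0.  -0.4  0. ]
w6 0.061 [0.4429 0.4252] [ 0.9  0.  -0.9 -0. ]
[ 291  164   72   72 4006]
```

step_arm:
  commands:
    - [0.14, 0.12, 1.6, 0, 0, 0, 1]
    - [0.14, 0.12, 3.2, 0, 0, 0, 1]
    - [0.14, 0.12, 4.8, 0, 0, 0, 1]
    - [0.14, 0.12, 6.2, 0, 0, 0, 1]
    - [0.14, 0.12, 7.0, 0, 0, 0, 1]
  force: 30

```text
t: 7.83
eef_pos: [0.4434, 0.4232, 0.0645]
tool_rot: [3.088, 0.562, -0.006]
wrist_force: [-0.5, 0.2, 0.1]
opening: 0.0855
grip_force: 0.0
```

step_arm:
  commands:
    - [0, 0, 0.5, 0, 0, 0, 1]
    - [0, 0, 0.5, 0, 0, 0, 1]
    - [0, 0, 0.5, 0, 0, 0, -1]
    - [0, 0, 0.5, 0, 0, 0, -1]
    - [0, 0, 0.5, 0, 0, 0, -1]

```text
t: 8.25
eef_pos: [0.4447, 0.4269, 0.0581]
tool_rot: [-3.089, -0.564, -0.003]
wrist_force: [-0.6, 1.0, 1.2]
opening: 0.0515
grip_force: 0.2
```

step_arm:
  commands:
    - [0, 0, 0, 0, 0, 0, -1]
    - [0, 0, 0, 0, 0, 0, -1]
    - [0, 0, 0, 0, 0, 0, -1]

```text
t: 8.5
eef_pos: [0.4448, 0.4272, 0.0582]
tool_rot: [-3.089, -0.565, -0.004]
wrist_force: [-0.2, -1.2, 9.6]
opening: 0.0464
grip_force: 29.3
```

step_arm:
  commands:
    - [0, 0, -1.0, 0, 0, 0, -1]
    - [0, 0, -2.3, 0, 0, 0, -1]
    - [0, 0, -3.6, 0, 0, 0, -1]
    - [0, 0, -4.6, 0, 0, 0, -1]
    - [0, 0, -5.2, 0, 0, 0, -1]

```text
t: 8.92
eef_pos: [0.4445, 0.4273, 0.1905]
tool_rot: [-3.088, -0.565, -0.006]
wrist_force: [0.1, 0.6, -0.8]
opening: 0.0465
grip_force: 31.1
```

step_arm:
  commands:
    - [-0.3, 1.0, 0, 0, 0, 0, -1]
    - [-0.8, 2.4, 0, 0, 0, 0, -1]
    - [-1.3, 3.9, 0, 0, 0, 0, -1]
    - [-1.8, 5.4, 0, 0, 0, 0, -1]
    - [-2.3, 6.9, 0, 0, 0, 0, -1]

```text
t: 9.33
eef_pos: [0.4511, 0.2431, 0.1871]
tool_rot: [3.09, 0.566, 0.002]
wrist_force: [1.2, -0.2, -1.1]
opening: 0.0465
grip_force: 31.1
```

step_arm:
  commands:
    - [-0.5, 1.5, 0, 0, 0, 0, -1]
    - [-1.0, 3.0, 0, 0, 0, 0, -1]
    - [-1.4, 4.3, 0, 0, 0, 0, -1]
    - [-1.65, 5.1, 0, 0, 0, 0, -1]
    - [-1.7, 5.35, 0, 0, 0, 0, -1]

```text
t: 9.75
eef_pos: [0.4592, 0.1009, 0.187]
tool_rot: [3.09, 0.558, 0.001]
wrist_force: [0.3, -0.5, -0.7]
opening: 0.0463
grip_force: 31.1
```

step_arm:
  commands:
    - [0, 0, 0, 0, 0, 0, -1]
    - [0, 0, 0, 0, 0, 0, -1]
    - [0, 0, 0, 0, 0, 0, -1]

```text
t: 10.0
eef_pos: [0.4589, 0.1061, 0.1867]
tool_rot: [-3.089, -0.568, -0.001]
wrist_force: [0.2, -0.1, -0.9]
opening: 0.0465
grip_force: 31.1
```

```bash
python3 -c "
from h import *
snap('w7');s=robot.get_state();print(s['wrist_force'],s['opening'])
i=robot.get_image('side')[190:340,340:460];
cv2.imwrite('pics/v7.png',np.hstack([cv2.imread('pics/w7.png')[80:480,120:520],cv2.resize(i,(320,400))]))
"
```

```text
[0.4588 0.1061 0.1866]
[-0.53028091 -0.18245838 -1.6584605 ] 0.04646158110706868
```

View pics/v7.png

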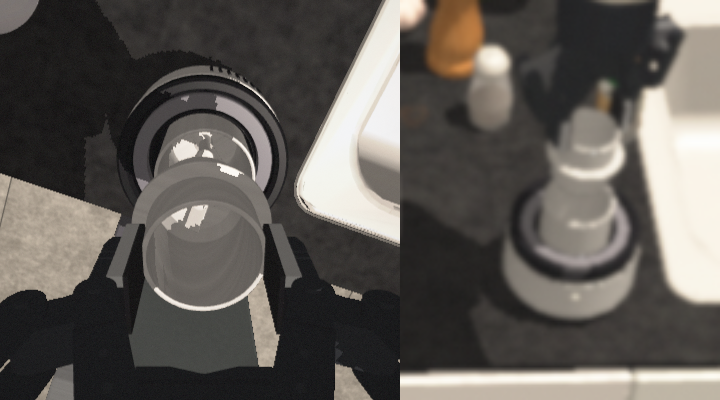

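Run:
```python
from h import *
for f in 0,1:
    fit('w7',.1894,.049,(262,280,385,390),f)
    fit('w7',.1654,.062,(252,242,392,None),f)
    fit('w7',.104,.060,(275,None,376,None),f)
    fit('w7',.074,.092,(253,170,391,None),f)
```

```text
w7 0.1894 [0.4573 0.1049] [-2.   0.   2.   0.3]
w7 0.1654 [0.457  0.1054] [ 0. -0. -0.  0.]
w7 0.104 [0.453  0.1019] [-0.  0.  0.  0.]
w7 0.074 [0.4577 0.106 ] [-0.6  0.1  0.6  0. ]
w7 0.1894 [0.4558 0.1043 0.1868] [-0.8  0.9  0.8 -1. ]
w7 0.1654 [0.457  0.1055 0.1655] [-0. -0.  0.  0.]
w7 0.104 [0.4721 0.1092 0.097 ] [-0.  0.  0.  0.]
w7 0.074 [0.4574 0.1059 0.0715] [-0.  0.  0.  0.]
```

step_arm:
  commands:
    - [0.02, 0, 0.5, 0, 0, 0, -1]
    - [0.02, 0, 1.0, 0, 0, 0, -1]
    - [0.02, 0, 1.5, 0, 0, 0, -1]
    - [0.02, 0, 1.9, 0, 0, 0, -1]
    - [0.02, 0, 2.1, 0, 0, 0, -1]

```text
t: 10.52
eef_pos: [0.4588, 0.1054, 0.1327]
tool_rot: [-3.09, -0.567, 0.002]
wrist_force: [0.1, 0.3, -1.7]
opening: 0.0463
grip_force: 31.1
```

step_arm:
  commands:
    - [0, 0, 0.1, 0, 0, 0, -1]
    - [0, 0, 0.2, 0, 0, 0, -1]
    - [0, 0, 0.25, 0, 0, 0, -1]
    - [0, 0, 0.3, 0, 0, 0, -1]
    - [0, 0, 0.3, 0, 0, 0, -1]

```text
t: 10.93
eef_pos: [0.4605, 0.1051, 0.1276]
tool_rot: [3.09, 0.565, 0.004]
wrist_force: [-2.3, -0.5, 14.6]
opening: 0.0464
grip_force: 32.8
```

step_arm:
  commands:
    - [0, 0, -0.12, 0, 0, 0, -1]
    - [0, 0, -0.12, 0, 0, 0, 0.6]
    - [0, 0, -0.12, 0, 0, 0, 1]
    - [0, 0, -0.12, 0, 0, 0, 1]
    - [0, 0, -0.12, 0, 0, 0, 1]

```text
t: 11.35
eef_pos: [0.4593, 0.1048, 0.1293]
tool_rot: [-3.09, -0.565, 0.0]
wrist_force: [-0.6, 0.1, 0.6]
opening: 0.085
grip_force: 0.0
```

step_arm:
  commands:
    - [0, 0, -0.8, 0, 0, 0, 1]
    - [0, 0, -2.0, 0, 0, 0, 1]
    - [0, 0, -3.4, 0, 0, 0, 1]
    - [0, 0, -4.6, 0, 0, 0, 1]
    - [0, 0, -5, 0, 0, 0, 1]

```text
t: 11.77
eef_pos: [0.4605, 0.1054, 0.2582]
tool_rot: [3.09, 0.566, 0.007]
wrist_force: [0.2, 0.6, 0.7]
opening: 0.0852
grip_force: 0.0
```

```bash
python3 -c "
from h import *
snap('w8')"
```

```text
[0.4607 0.1053 0.2581]
```

step_arm:
  commands:
    - [0.8, -1.1, 0, 0, 0, 0, 1]
    - [2.0, -2.7, 0, 0, 0, 0, 1]
    - [3.2, -4.4, 0, 0, 0, 0, 1]
    - [4.3, -5.9, 0, 0, 0, 0, 1]
    - [4.85, -6.6, 0, 0, 0, 0, 1]

```text
t: 12.23
eef_pos: [0.5132, 0.2998, 0.253]
tool_rot: [3.09, 0.564, -0.002]
wrist_force: [0.6, -1.2, 1.3]
opening: 0.0856
grip_force: 0.0
```

step_arm:
  commands:
    - [0, 0, 0, 0, 0, 0, 1]
    - [0, 0, 0, 0, 0, 0, 1]
    - [0, 0, 0, 0, 0, 0, 1]

```text
t: 12.48
eef_pos: [0.5128, 0.2978, 0.2532]
tool_rot: [3.09, 0.566, -0.003]
wrist_force: [0.3, -0.5, -0.7]
opening: 0.0856
grip_force: 0.0
```

```bash
python3 -c "
from h import *
snap('w9');print(robot.get_state()['joint_pos'].round(2))
a=cv2.imread('pics/w8.png')[110:310,220:420];b=cv2.imread('pics/w9.png')[110:310,220:420]
cv2.imwrite('pics/w89.png',cv2.resize(np.hstack([a,b]),None,fx=2,fy=2,interpolation=cv2.INTER_CUBIC))"
```

```text
[0.5131 0.2971 0.2536]
[ 0.    0.45 -0.76  1.66  0.33  1.17 -2.06]
```

View pics/w89.png

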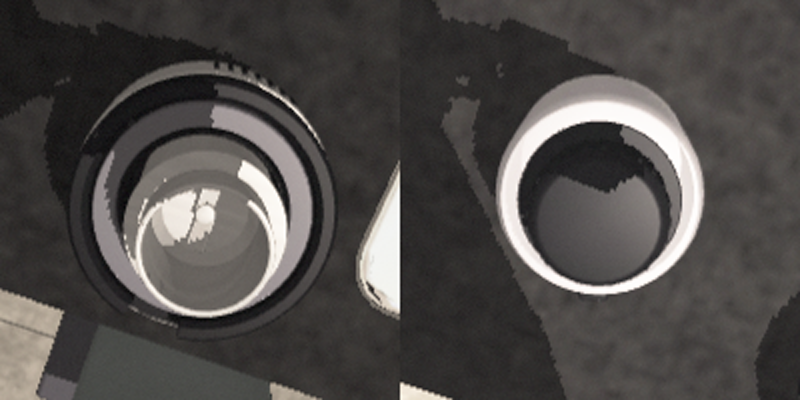

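Run:
```python
from h import *
for f in 0,1:
    fit('w8',.131,.049,(288.5,None,358.5,268.5),f)
    fit('w8',.074,.092,(266.5,160,375.5,None),f)
    fit('w9',.106,.054,(279.5,None,360.5,253.5),f)
    fit('w9',.076,.087,(268.5,None,372,256.5),f)
m=model('w8');
for z in(.078,.074):
  for p in((128,307),(177,325),(152,317)): print(z,ray(m,220+p[0]/2,110+p[1]/2,z)[:2].round(4))
m=model('w2')
e=lambda x,y:(240+(x-399)/2.66,y/2.66)
for p,z in(((554,336),0),((599,340),0),((556,310),.052),((603,311),.052)): print('lug',ray(m,*e(*p),z)[:2].round(4))
fit('w2',.0,.087,e(427,0)[:1]+(None,)+e(747,308)[:1]+(None,))
fit('w2',.06,.087,e(427,0)[:1]+(None,)+e(747,308))
```

```text
w8 0.131 [0.4582 0.1037] [-0.1  0.   0.1  0. ]
w8 0.074 [0.4567 0.1053] [-0.7  0.1  0.7  0. ]
w9 0.106 [0.515  0.3007] [ 4.   0.  -4.  -0.3]
w9 0.076 [0.5168 0.3014] [-2.   0.   2.   0.2]
w8 0.131 [0.4578 0.1036 0.1301] [ 0.  0. -0.  0.]
w8 0.074 [0.4563 0.1051 0.07  ] [ 0.  0. -0.  0.]
w9 0.106 [0.5245 0.304  0.1331] [0. 0. 0. 0.]
w9 0.076 [0.5127 0.2999 0.0644] [ 0.  0.  0. -0.]
0.078 [0.4069 0.1204]
0.078 [0.4065 0.0978]
0.078 [0.4062 0.1092]
0.074 [0.4053 0.1202]
0.074 [0.4048 0.0974]
0.074 [0.4045 0.1089]
lug [0.4573 0.2939]
lug [0.4617 0.2789]
lug [0.4681 0.2938]
lug [0.4729 0.2807]
w2 0.0 [0.6883 0.3676] [-0.  0. -0.  0.]
w2 0.06 [0.5131 0.3004] [ 0.8  0.  -0.8 -0.1]
```

step_arm:
  commands:
    - [0.12, -0.1, 1.6, 0, 0, 0, 1]
    - [0.12, -0.1, 3.2, 0, 0, 0, 1]
    - [0.12, -0.1, 4.6, 0, 0, 0, 1]
    - [0.12, -0.1, 5.6, 0, 0, 0, 1]
    - [0.12, -0.1, 6.0, 0, 0, 0, 1]
  force: 60

```text
t: 12.95
eef_pos: [0.5141, 0.2989, 0.101]
tool_rot: [3.089, 0.562, -0.006]
wrist_force: [0.7, -0.1, -0.6]
opening: 0.0855
grip_force: 0.0
```

step_arm:
  commands:
    - [0, 0, 0.4, 0, 0, 0, 1]
    - [0, 0, 0.4, 0, 0, 0, 1]
    - [0, 0, 0.4, 0, 0, 0, 1]

```text
t: 13.2
eef_pos: [0.5157, 0.3015, 0.0955]
tool_rot: [-3.09, -0.564, -0.002]
wrist_force: [-0.2, 1.0, 0.1]
opening: 0.0856
grip_force: 0.0
```

step_arm:
  commands:
    - [0, 0, 0.1, 0, 0, 0, -1]
    - [0, 0, 0.1, 0, 0, 0, -1]
    - [0, 0, 0.1, 0, 0, 0, -1]
    - [0, 0, 0.1, 0, 0, 0, -1]
    - [0, 0, 0.1, 0, 0, 0, -1]

```text
t: 13.62
eef_pos: [0.5156, 0.3019, 0.0931]
tool_rot: [-3.09, -0.565, -0.003]
wrist_force: [-1.2, -0.1, 10.1]
opening: 0.0524
grip_force: 61.3
```

step_arm:
  commands:
    - [0, 0, 0, 0, 0, 0, -1]
    - [0, 0, 0, 0, 0, 0, -1]

```text
t: 13.78
eef_pos: [0.5157, 0.3019, 0.0931]
tool_rot: [-3.09, -0.565, -0.003]
wrist_force: [-1.3, 0.1, 9.0]
opening: 0.0519
grip_force: 61.3
```

step_arm:
  commands:
    - [0, 0, -1.2, 0, 0, 0, -1]
    - [0, 0, -2.6, 0, 0, 0, -1]
    - [0, 0, -4.0, 0, 0, 0, -1]
    - [0, 0, -5.4, 0, 0, 0, -1]
    - [0, 0, -6.4, 0, 0, 0, -1]

```text
t: 14.2
eef_pos: [0.5152, 0.302, 0.2555]
tool_rot: [-3.089, -0.566, -0.004]
wrist_force: [-0.3, -0.1, -0.8]
opening: 0.0521
grip_force: 64.1
```

step_arm:
  commands:
    - [-0.6, 0.8, 0, 0, 0, 0.08, -1]
    - [-1.5, 2.0, 0, 0, 0, 0.17, -1]
    - [-2.5, 3.3, 0, 0, 0, 0.26, -1]
    - [-3.5, 4.6, 0, 0, 0, 0.34, -1]
    - [-4.2, 5.5, 0, 0, 0, 0.34, -1]

```text
t: 14.62
eef_pos: [0.4645, 0.1327, 0.2521]
tool_rot: [3.14, 0.023, 0.0]
wrist_force: [1.2, -0.5, -1.5]
opening: 0.052
grip_force: 64.1
```

step_arm:
  commands:
    - [0, 0, 0, 0, 0, 0, -1]
    - [0, 0, 0, 0, 0, 0, -1]
    - [0, 0, 0, 0, 0, 0, -1]

```text
t: 14.87
eef_pos: [0.4657, 0.1362, 0.2524]
tool_rot: [-3.141, -0.035, -0.001]
wrist_force: [0.1, 1.1, -0.7]
opening: 0.0522
grip_force: 64.1
```

Run:
```python
from h import *
S=robot.camera_model("side");s=robot.get_state();p=s['eef_pos'];b=p[2]-.0931
g=cv2.cvtColor(robot.get_image("side"),6)
xc,yc=p[0],p[1]
for z in(.01,.02,.03,.04):
    q=proj(S,[[xc-.053,yc+.045,b+z],[xc-.053,yc-.045,b+z]]);v=int(round(q[:,1].mean()));u0,u1=int(q[0,0]),int(q[1,0])
    r=g[v,u0-3:u1+4].astype(int);print(v,u0-3,r)
print(proj(S,[[xc-.053,yc,b+.0],[xc-.053,yc,b+.052]]).round(1),p)
```

```text
259 372 [ 58  58  58  59  59  59  58  60  62  62  62  67  74  83  91 101 108 113
 117 118 107  82  49  31  26  27  41  77 124 159 171 170 165 158 149 142
 139 138 136 133 132 129 128 130 144 169 177 146 100  67]
256 373 [ 58  62  64  65  63  63  71  83 100 112 121 127 130 132 134 134 134 135
 132 125 103  65  34  27  26  31  61 106 146 168 175 177 177 177 177 176
 173 164 150 139 132 129 127 135 156 166 141  96  67]
253 373 [ 56  59  60  67  81  99 113 123 126 128 129 130 131 131 132 133 134 134
 135 130 111  76  41  27  26  28  42  80 126 159 172 177 179 179 180 181
 181 181 179 171 157 146 149 160 156 128  90  69  65  63]
250 373 [ 64  68  80  99 116 123 126 127 127 128 129 130 131 130 131 132 133 134
 134 133 122  96  59  34  27  28  35  65 113 151 169 175 178 182 184 187
 188 187 189 187 182 167 138 104  78  69  67  65  65  65  65]
[[396.7 262.2]
 [399.  245.8]] [0.46574863 0.13623282 0.25237499]
```

step_arm:
  commands:
    - [-0.34, 1.23, 0, 0, 0, 0.03, -1]
    - [-0.34, 1.23, 0, 0, 0, 0.03, -1]
    - [-0.34, 1.23, 0, 0, 0, 0.03, -1]
    - [-0.34, 1.23, 0, 0, 0, 0.03, -1]
    - [-0.34, 1.23, 0, 0, 0, 0.03, -1]

```text
t: 15.33
eef_pos: [0.4579, 0.1061, 0.2519]
tool_rot: [-3.141, 0.01, 0.0]
wrist_force: [-0.8, -0.2, -1.9]
opening: 0.0523
grip_force: 64.2
```

Run:
```python
from h import *
S=robot.camera_model("side");s=robot.get_state();p=s['eef_pos'];b=p[2]-.0931
i=robot.get_image("side");cv2.imwrite("pics/s10.png",i);g=cv2.cvtColor(i,6);xc,yc=p[:2]
for z in(.01,.02,.03):
    q=proj(S,[[xc-.053,yc+.02,b+z],[xc-.053,yc,b+z],[xc-.053,yc-.02,b+z]]);v=int(round(q[1,1]));u0=int(q[0,0]);u1=int(q[2,0])
    r=np.clip(110-g[v,u0:u1].astype(float),0,None);u=(r*np.arange(u0,u1)).sum()/r.sum()
    print(v,q[1,0].round(1),u.round(2),'lug y',yc-(u-q[1,0])*.0021)
print(p,s['tool_rot'])
# lamp, in the first side image: bright spot
g0=cv2.cvtColor(cv2.imread("pics/side0.png"),6);w=g0[295:308,398:415];print(w)
```

```text
262 411.8 410.11 lug y 0.109513055724784
259 412.3 410.66 lug y 0.10945999272214095
256 412.8 411.16 lug y 0.10954194553560341
[0.45789839 0.10605448 0.2519138 ] [-3.14093812e+00  9.80430078e-03  8.76368594e-05]
[[ 92  89  83  78  78  75  71  70  68  70  70  73  79  84  89  98 114]
 [120 118 114 112 115 115 112 108 108 109 113 123 132 134 132 133 148]
 [128 129 128 132 139 140 138 135 136 138 143 153 161 160 153 147 153]
 [129 129 131 134 138 140 140 140 141 142 145 150 155 155 150 146 149]
 [129 130 131 131 133 135 141 147 147 142 141 142 145 146 147 147 149]
 [130 130 131 131 133 138 155 170 167 150 141 142 143 145 147 149 149]
 [130 130 131 131 132 140 161 180 176 154 143 142 144 146 148 150 151]
 [129 130 130 131 132 136 148 159 158 147 142 143 144 145 148 150 151]
 [131 130 131 131 131 133 137 140 141 141 142 143 145 146 147 149 152]
 [130 131 131 131 132 134 135 137 138 140 142 143 145 147 148 150 151]
 [130 130 131 132 132 134 135 137 139 140 142 144 146 146 148 150 150]
 [127 128 129 131 132 134 135 137 138 140 142 144 146 146 145 144 141]
 [115 119 123 125 127 128 130 132 134 135 137 138 139 137 130 125 114]]
```

step_arm:
  commands:
    - [0, 0.03, 0.6, 0, 0, 0, -1]
    - [0, 0.03, 1.3, 0, 0, 0, -1]
    - [0, 0.03, 1.9, 0, 0, 0, -1]
    - [0, 0.03, 2.4, 0, 0, 0, -1]
    - [0, 0.03, 2.7, 0, 0, 0, -1]

```text
t: 15.8
eef_pos: [0.4574, 0.1047, 0.1831]
tool_rot: [-3.141, 0.011, 0.002]
wrist_force: [0.9, 0.1, -1.9]
opening: 0.0522
grip_force: 64.2
```

step_arm:
  commands:
    - [0, 0, 0.15, 0, 0, 0, -1]
    - [0, 0, 0.3, 0, 0, 0, -1]
    - [0, 0, 0.4, 0, 0, 0, -1]
    - [0, 0, 0.5, 0, 0, 0, -1]
    - [0, 0, 0.5, 0, 0, 0, -1]

```text
t: 16.22
eef_pos: [0.4578, 0.1041, 0.1718]
tool_rot: [-3.142, 0.013, -0.0]
wrist_force: [-0.7, -0.4, -1.2]
opening: 0.0521
grip_force: 64.2
```

step_arm:
  commands:
    - [0, 0, 0.06, 0, 0, 0, -1]
    - [0, 0, 0.12, 0, 0, 0, -1]
    - [0, 0, 0.16, 0, 0, 0, -1]
    - [0, 0, 0.16, 0, 0, 0, -1]

```text
t: 16.55
eef_pos: [0.4577, 0.1041, 0.1678]
tool_rot: [-3.142, 0.013, 0.0]
wrist_force: [-1.1, 0.4, -2.6]
opening: 0.0516
grip_force: 64.2
```

step_arm:
  commands:
    - [0, 0, 0.05, 0, 0, 0, -1]
    - [0, 0, 0.1, 0, 0, 0, -1]
    - [0, 0, 0.15, 0, 0, 0, -1]
    - [0, 0, 0.15, 0, 0, 0, -1]

```text
t: 16.88
eef_pos: [0.4579, 0.1042, 0.1641]
tool_rot: [-3.141, 0.013, -0.0]
wrist_force: [-0.5, -0.2, 3.6]
opening: 0.052
grip_force: 64.7
```

step_arm:
  commands:
    - [0, 0, 0.05, 0, 0, 0, -1]
    - [0, 0, 0.1, 0, 0, 0, -1]
    - [0, 0, 0.1, 0, 0, 0, -1]

```text
t: 17.13
eef_pos: [0.4579, 0.1041, 0.1616]
tool_rot: [-3.141, 0.013, -0.0]
wrist_force: [0.2, 0.7, 7.1]
opening: 0.0522
grip_force: 64.9
```

step_arm:
  commands:
    - [0, 0, 0.04, 0, 0, 0, -1]
    - [0, 0, 0.08, 0, 0, 0, -1]
    - [0, 0, 0.1, 0, 0, 0, -1]
    - [0, 0, 0.1, 0, 0, 0, -1]

```text
t: 17.47
eef_pos: [0.4583, 0.1043, 0.1598]
tool_rot: [3.141, -0.013, 0.002]
wrist_force: [-3.6, -0.5, 16.1]
opening: 0.0521
grip_force: 66.2
```

step_arm:
  commands:
    - [0, 0, 0.03, 0, 0, 0, -1]
    - [0, 0, 0.03, 0, 0, 0, -1]
    - [0, 0, 0.03, 0, 0, 0, -1]
    - [0, 0, 0.03, 0, 0, 0, -1]
    - [0, 0, 0.03, 0, 0, 0, -1]

```text
t: 17.88
eef_pos: [0.4586, 0.1043, 0.1597]
tool_rot: [3.141, -0.013, 0.003]
wrist_force: [-5.9, -2.1, 28.7]
opening: 0.0525
grip_force: 67.6
```

step_arm:
  commands:
    - [0, 0, 0, 0, 0, 0, -1]
    - [0, 0, 0, 0, 0, 0, -1]
    - [0, 0, 0, 0, 0, 0, -1]
    - [0, 0, 0, 0, 0, 0, -1]

```text
t: 18.22
eef_pos: [0.4586, 0.1043, 0.1597]
tool_rot: [3.141, -0.013, 0.003]
wrist_force: [-5.6, -1.9, 29.5]
opening: 0.0519
grip_force: 67.6
```

step_arm:
  commands:
    - [0, 0, -0.02, 0, 0, 0, -1]
    - [0, 0, -0.02, 0, 0, 0, -1]
    - [0, 0, -0.02, 0, 0, 0, -1]
    - [0, 0, -0.02, 0, 0, 0, -1]

```text
t: 18.55
eef_pos: [0.4584, 0.1043, 0.1598]
tool_rot: [3.141, -0.013, 0.002]
wrist_force: [-4.3, -0.6, 19.5]
opening: 0.0522
grip_force: 66.0
```

step_arm:
  commands:
    - [0, 0, 0, 0, 0, 0, -1]
    - [0, 0, 0, 0, 0, 0, -1]
    - [0, 0, 0, 0, 0, 0, -1]

```text
t: 18.8
eef_pos: [0.4583, 0.1043, 0.1597]
tool_rot: [3.141, -0.013, 0.002]
wrist_force: [-5.1, 0.3, 21.0]
opening: 0.052
grip_force: 66.0
```

21 N at a hard stop, with the TCP at the expected height (0.160). That is steady, so I'm handing in.

```bash
python3 -c "
from workcell import robot
print(robot.sign_off())"
```

```text
the job is handed in; nothing more can be done
None
```

The big bowl is seated in the well, the small bowl hangs in it by its flange, and the cover is on with its lug in the slot. I handed the job in at about 19 s with the cover still held down at about 21 N against the collar's stop. That the lug is in and the collar fully down rests on force and height readings, because I had already used my 10 pictures.

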